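# Put the things by the hob back in their own places

### The job

The four things beside the hob stand in each other's places: put the enamel pot on the hexagonal cork trivet, the glass jar on the square white tile, the purple funnel (mouth down) on the round steel plate and the bamboo steamer lid on the slatted bamboo rack, each upright in the middle of its place. Nothing may be put down on the bare walnut counter, even for a moment, so use the empty paddle board as the halfway spot, and leave it empty at the end.

Things in the scene. Friction and masses are not known exactly. Their poses are not given: they have to be found in the camera images.
- pot: small dark blue enamel one-cup pot, cream inside: open upright cylinder 60 mm in outer diameter, 70 mm high, wall 3 mm, with one dark stick handle, 10 mm thick, that leaves the side at height 52 mm and ends 95 mm from the axis at height 58 mm. Loose, about 0.2 kg. Origin: centre of its underside, z up along its axis. The handle points along its +x, so it can be gripped across the diameter along its y. The origin is on the cylinder's axis, not counting the handle.
- jar: small closed glass jar with a steel screw cap: upright, 60 mm in diameter, 85 mm high with the cap. Loose, about 0.22 kg. Origin: centre of its underside, z up along its axis.
- funnel: purple plastic funnel standing mouth down: rim 84 mm in diameter, cone narrowing to 20 mm at height 52 mm, then a straight upright spout 20 mm in diameter up to height 92 mm, by which it is gripped. Loose, about 0.06 kg. Origin: centre of the mouth's lower edge, z up along the spout.
- steamer_lid: small bamboo steamer lid: flat disc 100 mm in diameter, 22 mm high in the middle, with a bridge handle on top, a bar 56 mm long (along its x), 14 mm wide (along its y), from height 44 to 56 mm, standing on two 9 mm posts at its ends with an open gap between. Loose, about 0.09 kg. Origin: centre of its underside, z up along its axis.
- trivet: hexagonal brown cork trivet, 110 mm across the flats, 127 mm across the corners; the pot's place. It is fixed to the counter. Origin: centre of its underside, which lies on the counter (z = 0); x, y in its plane, z up; its top is flat, 12 mm above the origin.
- tile: square white glazed tile, 110 x 110 mm; the jar's place. It is fixed to the counter. Origin: centre of its underside, which lies on the counter (z = 0); x, y in its plane, z up; its top is flat, 12 mm above the origin.
- plate: round stainless steel drip plate, 120 mm in diameter; the funnel's place. It is fixed to the counter. Origin: centre of its underside, which lies on the counter (z = 0); x, y in its plane, z up; its top is flat, 12 mm above the origin.
- rack: oblong slatted bamboo rack, 130 mm (x) x 110 mm (y); the steamer lid's place. It is fixed to the counter. Origin: centre of its underside, which lies on the counter (z = 0); x, y in its plane, z up; its top is flat, 12 mm above the origin.
- board: small pale wooden paddle board, 130 mm (x) x 110 mm (y), with a short handle stub (33 mm long, 30 mm wide) on its -x side; empty at the start. It is fixed to the counter. Origin: centre of its underside, which lies on the counter (z = 0); x, y in its plane, z up; its top is flat, 12 mm above the origin. The origin is the middle of the 130 x 110 rectangle, not counting the stub.
Things that resemble listed ones, but are neither listed nor needed, are in the scene too. Of the things like the jar, leave any that is pink, red or turquoise; of the rest the smaller one is meant.

How it is judged:
By the outcome, as a careful person would: the job done as asked, in the order asked, and still so for the second after the job is handed in, with the robot touching nothing.
It also fails if it takes over 144 s, if anything falls off the work surface, if the arm or the gripper's body presses on something with over 40 N, if the wrist force passes 120 N, or if a joint passes its speed limit or range.

### The arm

A 6-joint arm with a two-finger parallel gripper is mounted at the origin on the work surface. World frame = base frame: x ahead of the robot, y to its left, z up, the work surface at z = 0. Lengths are in mm, angles in rad, forces in N, time in s.
With the tool pointing down it reaches from about 300 to 775 mm from the base axis. Payload 14.6 kg.
Tool frame: the origin (TCP) lies where the fingers leave the gripper's body, on its centre line; the fingertips stand 97 mm ahead of it and the grasp point (between the pads) lies ahead of it (grip_depth is the z of the grasp point in the tool frame, in mm); z points along the fingers, y is the line along which they close (so a half turn about z gives the same grasp; the last joint's range is limited). The gripper opens to 94 mm and grips with 3 to 60 N. Pads are 16 mm wide; open, the fingers measure 119 mm over their backs; the gripper's body (75 mm by 177 mm) begins 78 mm behind the grasp point.
Start: joints at [1.137, 0.3, 1.521, -0, 1.321, -0.067], TCP at [197.244, 513.405, 302.646] pointing down, gripper open.
Joint ranges: [-3.03, 3.03], [-0.79, 2.21], [0.23, 2.52], [-1.04, 4.18], [0, 3.07], [-2.55, 2.55]. Speed limits (rad/s): [2.22, 2.22, 2.57, 3.14, 3.14, 3.14].

### API

Orientations are given as [roll, pitch, yaw] about the fixed x, y, z axes, in that order (R = Rz(yaw) Ry(pitch) Rx(roll)).
In Python, from cell import read_state, camera, sign_off, regions_of, spot_point, grip_depth gives the robot as it stands. The module is installed in compiled form; this text tells all that it offers.
- The arm moves only by the tool send_rows, never from a script. Its argument "series" is a list of rows, each a list of 3 entries, a list of its own where there are three numbers: the shift along the world's x, y, z in mm, then the turn about the world's z in degrees, then the closure, from -1 (fully open) to 1 (shut), so that 0 is half open. A call has 1 to 12 rows; each row shifts and turns the commanded pose from where the row before left it; what a row does not reach is not made up. A row lasts 1/10 s, in which the tool goes at most 50 mm and 8.59 degrees, less where a joint would pass 70% of its speed; a pose out of reach is approached as far as the arm can. A call is refused whole if a number of a shift passes 50 or a number of a turn 8.59, either way. A call with a gripper value outside its range is refused whole. The fingers move at their own pace and stop on an object; "squeeze" is the grip in N (left out, the last holds). Time passes only in rows, so rows that do not move let the fingers close. It gives the time, the measured TCP pose, the force, the opening and the grip force at its end, in the units of the state.
- read_state(): the state, without advancing time (a new reading comes with each control period).
- camera(name): name is "scene" or "top" or "wrist"; returns a dict with "color" (400x640x3 uint8, blue, green, red), "fx", "fy", "cx", "cy" (pixels), "camera_from_world" (4x4, takes a point from world to camera coordinates). Camera axes: x right, y down, z forward; pixel columns grow to the right and rows downward; lengths in mm; the calibration is good to about 2 mm. A picture is of the moment at which its call begins. There is no depth.
- sign_off(): hands the job in; it is judged then, once.
Trained networks look in a picture, given as the dict that the camera call returned (one of the last four; its "shot" number tells which), for a name from the list of things; names that differ only in an ending like _2 or _b are one class to them, and where a whole thing is asked for, a point or a joint stands for the part that bears it (a point fixed in the world has none). Each returns a list of dicts, best first, with "confidence" (0 to 1); they miss things now and then, are a little off and sometimes report something else, mostly with a low value. They report only what shows in the picture. A call takes as long as a camera call. They do not tell look-alikes from the thing itself.
- regions_of(thing, picture): "mask" (400x640 bool, what is visible of it).
- spot_point(thing, picture): "point" ([x, y, z] in mm, in the coordinates of the camera as it stood for that picture, good to about 4 mm: a listed point, or the origin of a listed thing).
The state is a dict: "clock": time; "joints": joint angles; "qd": joint speeds; "effort": joint torques, N m; "eef_pos": TCP position; "eef_rot": TCP orientation; "wrist_force": force on the tool from outside, world axes, zero at the start; "moment": the same for the moment, N m; "finger_gap": finger opening in mm; "finger_force": force on a finger pad.
Only numpy, scipy, OpenCV 4.12 (cv2) and the standard library are available. Lean on these libraries where they do the work, as an engineer would, in place of code of your own. Each camera call takes 0.05 s, during which the arm holds its last target. There are 200 camera calls.

## Working session

There is one attempt and no reset: what is moved stays moved. The work goes in short steps, Python scripts to look and compute and a tool call to move; the robot and the scene stay as the last step left them, time stands still between calls to the robot, and variables do not carry over. Pictures are saved under pics/ and viewed, at most 14 in all, crops included, and the job is handed in when it is done.

Besides the shell and the picture viewer there is one more tool, called in YAML: its name, and indented under it one key for each argument. send_rows: Moves the arm, as the interface text tells. Its arguments: {"type":"object","properties":{"series":{"type":"array"},"squeeze":{"type":"number"}},"required":["series"]}

```bash
mkdir -p pics; cat > h.py <<'E'
import numpy as np, cv2
from cell import *
T=['pot','jar','funnel','steamer_lid','trivet','tile','plate','rack','board']
def w(p,pt):
    M=np.linalg.inv(np.array(p['camera_from_world'])); return (M@np.r_[pt,1])[:3]
def pix(p,X):
    c=np.array(p['camera_from_world'])@np.r_[X,1]; return np.array([p['fx']*c[0]/c[2]+p['cx'],p['fy']*c[1]/c[2]+p['cy']])
E
python3 - <<'E'
from h import *
print(read_state(), grip_depth)
for n in ['scene','top']:
    p=camera(n); cv2.imwrite(f'pics/{n}0.png',p['color'])
    M=np.linalg.inv(np.array(p['camera_from_world'])); print(n,M[:3,3].round(),p['fx'],p['cx'],p['cy'])
    for t in T:
        for d in spot_point(t,p): print(t,round(d['confidence'],2),w(p,d['point']).round(),pix(p,w(p,d['point'])).round())
E
```

```text
{'clock': 0.0, 'joints': array([ 1.13740284e+00,  3.00478505e-01,  1.52158011e+00,  2.59637735e-05,
        1.32068368e+00, -6.65851286e-02]), 'qd': array([-7.31238618e-05,  4.95758433e-04,  4.43238285e-04,  3.54315129e-04,
        3.41148171e-05,  4.54818818e-04]), 'effort': array([-2.81206761e-03, -5.31792963e+01, -3.52740705e+01,  7.06576556e-02,
        2.44012027e-02, -7.07105005e-05]), 'eef_pos': array([197.18014693, 513.28223503, 302.08261214]), 'eef_rot': array([-3.14044723e+00, -1.01585120e-04,  2.77477780e+00]), 'wrist_force': array([ 0.50559997,  0.64226277, -0.21484152]), 'moment': array([-0.01072345, -0.05615814,  0.00394888]), 'finger_force': 0.0, 'finger_gap': 93.91698349787966} 78.39999999999999
scene [1322.  456.  956.] 477.10911331893504 316.83475785748254 201.91747987341887
pot 0.88 [ 649. -140.    7.] [218. 232.]
jar 0.94 [414. 273.   7.] [393. 223.]
jar 0.89 [278. 194.   2.] [382. 186.]
jar 0.86 [285. 386.   2.] [445. 207.]
jar 0.67 [468. 409.   2.] [436. 255.]
jar 0.62 [259. 285.   2.] [414. 191.]
funnel 0.97 [655. 140.  10.] [312. 269.]
steamer_lid 0.9 [449.  -
[... 168 characters left out ...]
-1.] [227. 176.]
top [ 376.   90. 1275.] 443.56521926457265 316.1712869485474 206.03027673663053
pot 0.83 [ 651. -145.   11.] [386. 147.]
pot 0.18 [ 649. -143.   -0.] [385. 148.]
jar 0.93 [416. 268.  11.] [240. 225.]
jar 0.83 [469. 412.   2.] [191. 205.]
jar 0.72 [280. 190.   1.] [267. 274.]
jar 0.68 [290. 381.   2.] [199. 269.]
funnel 0.94 [663. 135.  17.] [290. 140.]
steamer_lid 0.76 [452.  -1.  13.] [335. 215.]
trivet 0.7 [454.  -9.  -0.] [338. 214.]
tile 0.59 [653. 125.   6.] [293. 144.]
plate 0.83 [ 650. -141.    0.] [384. 148.]
rack 0.55 [415. 274.   6.] [239. 225.]
rack 0.53 [452.  -8.   1.] [337. 215.]
board 0.73 [ 437. -243.   -0.] [418. 222.]
board 0.48 [453.  -8.  -1.] [337. 214.]
```

View pics/scene0.png

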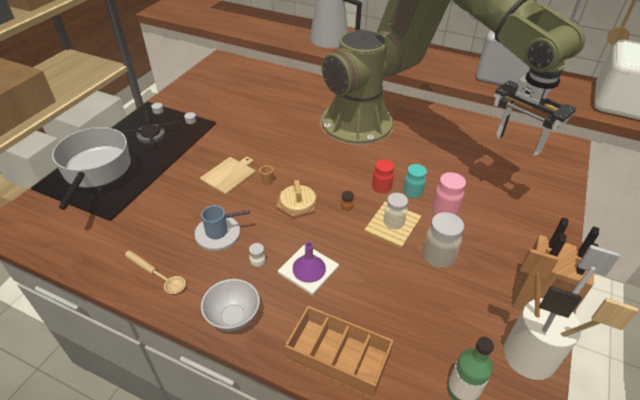

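View pics/top0.png

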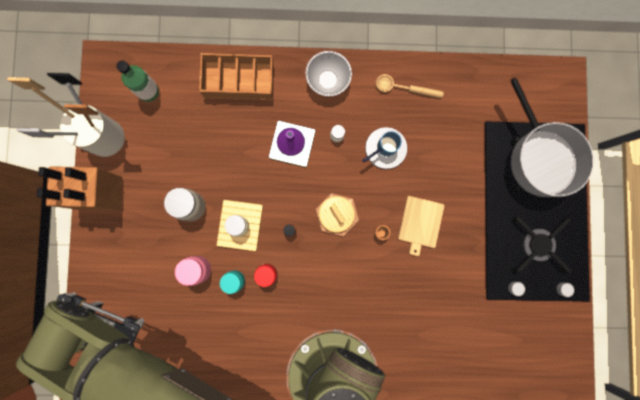

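The scene shows the pot on the steel plate (px 217,232), the funnel on the tile (309,268), the clear small jar on the rack (395,222), the lid on the trivet (297,200) and the board empty (228,175). The top view agrees. It's a four-cycle, so the order is pot→board, funnel→plate, jar→tile, lid→rack, pot→trivet. I'll survey with the wrist camera on the way over.

send_rows:
  series:
    - [[25, -30, 8], -4.5, -1]
    - [[25, -30, 8], -4.5, -1]
    - [[25, -30, 8], -4.5, -1]
    - [[25, -30, 8], -4.5, -1]
    - [[25, -30, 8], -4.5, -1]
    - [[25, -30, 8], -4.5, -1]
    - [[25, -30, 0], -4.5, -1]
    - [[25, -30, 0], -4.5, -1]
    - [[0, 0, 0], 0, -1]
    - [[0, 0, 0], 0, -1]

```text
clock: 2.0
eef_pos: [397.4, 273.1, 350.6]
eef_rot: [-3.142, -0.0, 2.146]
wrist_force: [-0.1, -0.1, -0.2]
finger_gap: 94.2
finger_force: 0.0
```

```bash
cat >> h.py <<'E'
def look(name,things,key=None):
    s=read_state(); print('tcp',s['eef_pos'].round(1),'yaw',np.degrees(s['eef_rot'][2]).round(1),'t',round(s['clock'],1),'j6',s['joints'][5].round(2))
    p=camera(name); cv2.imwrite(f'pics/{key}.png',p['color'])
    M=np.linalg.inv(np.array(p['camera_from_world'])); print('cam',M[:3,3].round(),'axis',M[:3,2].round(2))
    for t in things:
        for d in spot_point(t,p)[:4]: print(' ',t,round(d['confidence'],2),w(p,d['point']).round(1),pix(p,w(p,d['point'])).round())
    return p
E
python3 -c "
from h import *
look('wrist',T,'w1')"
```

```text
tcp [397.4 273.1 350.6] yaw 122.9 t 2.0 j6 -0.05
cam [351. 343. 433.] axis [ 0.15 -0.24 -0.96]
  jar 0.96 [279.3 193.4   4.8] [227. 172.]
  jar 0.82 [289.  386.9   1.8] [303.  54.]
  jar 0.78 [262.5 280.9  -2.8] [248. 113.]
  jar 0.72 [416.5 271.9  17. ] [336. 180.]
  funnel 0.7 [656.8 134.   12.6] [410. 324.]
  funnel 0.46 [414.  270.6  14.1] [334. 180.]
  steamer_lid 0.76 [457.   -0.6   9.6] [267. 325.]
  tile 0.65 [649.5 133.8   3.8] [406. 318.]
```

```bash
cat >> h.py <<'E'
def plane(p,uv,z):
    M=np.linalg.inv(np.array(p['camera_from_world'])); uv=np.asarray(uv,float).reshape(-1,2)
    d=np.c_[(uv[:,0]-p['cx'])/p['fx'],(uv[:,1]-p['cy'])/p['fy'],np.ones(len(uv))]@M[:3,:3].T
    o=M[:3,3]; return (o+d*((z-o[2])/d[:,2])[:,None])[:,:2]
def place(p,things,z=12):
    for t in things:
        for r in regions_of(t,p)[:2]:
            m=r['mask'].astype(np.uint8)
            m=cv2.morphologyEx(m,cv2.MORPH_OPEN,np.ones((3,3)))
            if m.sum()<60: continue
            c=np.vstack(cv2.findContours(m,cv2.RETR_EXTERNAL,cv2.CHAIN_APPROX_NONE)[0])
            q=plane(p,c,z).astype(np.float32); h=cv2.convexHull(q); mo=cv2.moments(h)
            cc,rr=cv2.minEnclosingCircle(h); b=cv2.minAreaRect(h); x,y,ww,hh=cv2.boundingRect(c)
            print(' M',t,round(r['confidence'],2),'cen',np.round([mo['m10']/mo['m00'],mo['m01']/mo['m00']],1),'rect',np.round(b[0],1),np.round(b[1],1),round(b[2]),'circ',np.round(cc,1),round(rr,1),'box',x,y,x+ww,y+hh)
E
python3 -c "
from h import *
p=camera('wrist');place(p,['rack','tile','trivet'])
p=camera('top');place(p,['rack','tile','trivet','plate','board'])"
```

```text
M rack 0.77 cen [415.5 270.8] rect [415.7 270.8] [111.9 131.2] 83 circ [415.4 271. ] 82.4 box 278 122 393 233
 M rack 0.19 cen [433.5  27.2] rect [427.4  29.7] [111.5  51.4] 33 circ [438.2  12.9] 55.9 box 227 291 295 319
 M tile 0.65 cen [639.3 124.9] rect [649.9 127.7] [ 84.5 135.7] 64 circ [651.1 130.2] 76.5 box 370 284 419 362
 M trivet 0.69 cen [433.   26.1] rect [426.5  28. ] [113.2  50.1] 35 circ [436.5  13.9] 56.9 box 226 292 295 320
 M rack 0.79 cen [425.7 252.9] rect [414.6 267.4] [104.8 131.8] 84 circ [414.6 266.3] 81.7 box 225 201 262 251
 M tile 0.88 cen [653.4 127.8] rect [653.3 127.4] [111.1 114.7] 78 circ [654.  127.8] 74.7 box 270 122 315 166
 M trivet 0.56 cen [445.5  -9.2] rect [440.4 -11.9] [ 97.4 104.4] 20 circ [450.7  -6. ] 60.8 box 317 198 358 236
 M plate 0.55 cen [ 649.1 -145.2] rect [ 649.1 -144.9] [119.3 120.3] 65 circ [ 648.8 -145.1] 61.5 box 366 127 408 169
 M plate 0.44 cen [ 653.9 -144.3] rect [ 646.1 -139.6] [ 57.5 114.7] 46 circ [ 649.6 -135.9] 58.1 box 367 132 402 160
 M board 0.61 cen [ 427. -246.] rect [ 420.5 -244.5] [110.4 160.6] 78 circ [ 427.4 -246.1] 87.7 box 399 197 444 256
```

send_rows:
  series:
    - [[20, -40, 0], 0, -1]
    - [[20, -40, 0], 0, -1]
    - [[20, -40, 0], 0, -1]
    - [[20, -40, 0], 0, -1]
    - [[20, -40, 0], 0, -1]
    - [[20, -40, 0], 0, -1]
    - [[20, -40, 0], 0, -1]
    - [[20, -20, 0], 0, -1]
    - [[20, 0, 0], 0, -1]
    - [[0, 0, 0], 0, -1]
    - [[0, 0, 0], 0, -1]

```text
clock: 4.1
eef_pos: [577.1, -26.5, 350.2]
eef_rot: [-3.141, -0.001, 2.147]
wrist_force: [-1.0, -0.1, -0.0]
finger_gap: 94.1
finger_force: 0.0
```

```bash
python3 -c "
from h import *
p=look('wrist',T,'w2');place(p,['rack','tile','trivet','plate','board'])"
```

```text
tcp [577.1 -26.5 350.2] yaw 123.0 t 4.1 j6 -0.69
cam [531.  43. 433.] axis [ 0.15 -0.24 -0.96]
  pot 0.85 [ 650.7 -142.1   12.8] [325. 259.]
  pot 0.52 [655.6 136.2  14.8] [442. 103.]
  jar 0.34 [4.553e+02 3.000e-01 1.290e+01] [260. 107.]
  funnel 0.88 [655.9 135.8  14.2] [442. 103.]
  steamer_lid 0.85 [456.9   0.9  12.8] [262. 107.]
  steamer_lid 0.35 [ 650.  -143.8   14.5] [324. 260.]
  tile 0.46 [ 439.2 -245.     1.9] [175. 239.]
  plate 0.68 [ 647.7 -141.5    3. ] [323. 255.]
  board 0.57 [ 4.412e+02 -2.459e+02 -2.000e-01] [177. 239.]
 M tile 0.68 cen [653.6 127.9] rect [653.6 128.2] [112.4 110.7] 77 circ [653.7 128.6] 75.9 box 380 46 494 164
 M tile 0.35 cen [450.2  -4. ] rect [451.2  -3.7] [104.  102.6] 33 circ [450.4  -3.9] 52.8 box 217 66 296 147
 M trivet 0.85 cen [451.9  -5. ] rect [451.5  -5.2] [125.3 110.2] 17 circ [451.7  -5.1] 62.9 box 210 60 302 155
 M plate 0.77 cen [ 645.7 -139.7] rect [ 643.6 -137. ] [119.3 106.7] 38 circ [ 646.9 -142.8] 61.7 box 285 221 362 287
 M board 0.72 cen [ 427.8 -242.9] rect [ 422.8 -240.9] [114.2 162.1] 78 circ [ 427.7 -247.4] 87.7 box 114 189 223 289
```

View pics/w2.png

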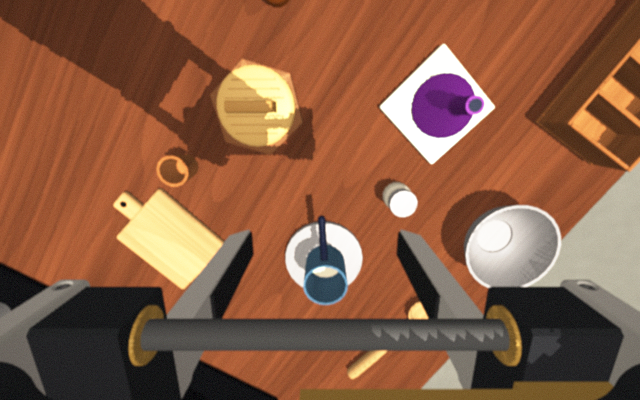

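The wrist view shows the pot (325,275) on the plate with its handle pointing up the image, perpendicular to the closing line. The funnel is at (442,105), the lid at (257,107) and the board at (175,235) is free. I'm going down on the pot.

send_rows:
  series:
    - [[18.5, -29, 0], 0, -1]
    - [[18.5, -29, 0], 0, -1]
    - [[18.5, -29, 0], 0, -1]
    - [[18, -28.5, -5], 0, -1]
    - [[0, 0, -40], 0, -1]
    - [[0, 0, -40], 0, -1]
    - [[0, 0, -40], 0, -1]
    - [[0, 0, -40], 0, -1]
    - [[0, 0, -30], 0, -1]
    - [[0, 0, -15], 0, -1]
    - [[0, 0, -5], 0, -1]
    - [[0, 0, 0], 0, -1]

```text
clock: 6.05
eef_pos: [651.0, -142.2, 136.3]
eef_rot: [3.141, 0.001, 2.146]
wrist_force: [-0.6, -0.2, -0.1]
finger_gap: 93.9
finger_force: 0.0
```

send_rows:
  series:
    - [[0, 0, 0], 0, 0]
    - [[0, 0, 0], 0, 1]
    - [[0, 0, 0], 0, 1]
    - [[0, 0, 0], 0, 1]
    - [[0, 0, 0], 0, 1]
    - [[0, 0, 0], 0, 1]
    - [[0, 0, 0], 0, 1]
    - [[0, 0, 0], 0, 1]
  squeeze: 20

```text
clock: 6.85
eef_pos: [650.9, -142.1, 136.1]
eef_rot: [3.141, 0.001, 2.146]
wrist_force: [-0.6, 0.8, 5.2]
finger_gap: 61.1
finger_force: 20.0
```

send_rows:
  series:
    - [[0, 0, 10], 0, 1]
    - [[0, 0, 25], 0, 1]
    - [[0, 0, 40], 0, 1]
    - [[-10, -4, 35], 0, 1]
    - [[-30, -15, 10], 0, 1]
    - [[-40, -20, 0], 0, 1]
    - [[-40, -20, 0], 0, 1]
    - [[-40, -20, 0], 0, 1]
    - [[-35, -17, 0], 0, 1]
    - [[-18, -8, 0], 0, 1]
    - [[0, 0, 0], 0, 1]
    - [[0, 0, 0], 0, 1]

```text
clock: 8.05
eef_pos: [437.9, -246.1, 256.0]
eef_rot: [3.141, 0.0, 2.146]
wrist_force: [-0.1, -0.7, -2.0]
finger_gap: 60.7
finger_force: 20.0
```

```bash
python3 -c "
from h import *
p=look('top',['pot','plate','funnel','tile','board'],'t3');place(p,['plate','board'])
p=look('wrist',['pot','board','steamer_lid'],'w3');place(p,['board','trivet'])
print(read_state()['wrist_force'])"
```

```text
tcp [ 437.9 -246.1  256. ] yaw 122.9 t 8.1 j6 -1.16
cam [ 376.   90. 1275.] axis [ 0.08 -0.03 -1.  ]
  pot 0.49 [ 439.  -252.1  134.1] [435. 219.]
  plate 0.86 [ 6.507e+02 -1.449e+02  3.000e-01] [385. 148.]
  funnel 0.63 [662.2 131.8  15.7] [291. 140.]
  funnel 0.2 [413.9 269.2  14.8] [240. 226.]
  tile 0.74 [656.2 124.1   3.8] [293. 143.]
  tile 0.38 [661.5 130.7  16.9] [291. 140.]
  tile 0.28 [452.6   0.7  13.4] [335. 214.]
  board 0.6 [ 437.8 -249.     2. ] [421. 222.]
 M plate 0.85 cen [ 647.9 -144.8] rect [ 648.5 -144.6] [117.9 116.7] 1 circ [ 648.2 -145. ] 61.0 box 366 128 407 169
 M board 0.84 cen [ 425.4 -229.9] rect [ 422.8 -232.4] [ 87.4 162.8] 79 circ [ 424.4 -225.6] 84.3 box 399 197 431 256
 M board 0.4 cen [453.   -3.8] rect [452.3  -3.4] [ 97.7 103.3] 73 circ [452.8  -4. ] 52.5 box 319 196 355 233
tcp [ 438.  -245.9  255.5] yaw 123.0 t 8.4 j6 -1.16
cam [ 392. -176.  338.] axis [ 0.15 -0.24 -0.96]
  pot 0.79 [ 437.4 -249.4  134.9] [323. 233.]
  board 0.91 [ 4.416e+02 -2.494e+02 -1.000e-01] [327. 190.]
 M board 0.66 cen [ 422.1 -238.2] rect [ 421.1 -243.4] [110.3 160.9] 78 circ [ 425.2 -224.1] 85.6 box 252 119 397 224
 M board 0.56 cen [470.3 -23.7] rect [473.3 -25.7] [103.6  37.7] 33 circ [463.5 -10.6] 51.8 box 429 0 539 45
 M trivet 0.63 cen [466.6 -33.3] rect [472.4 -35.2] [118.1  49.6] 31 circ [460.7 -15.8] 59.1 box 416 0 540 60
[ 0.11441131 -0.30035296 -1.32806819]
```

View pics/w3.png

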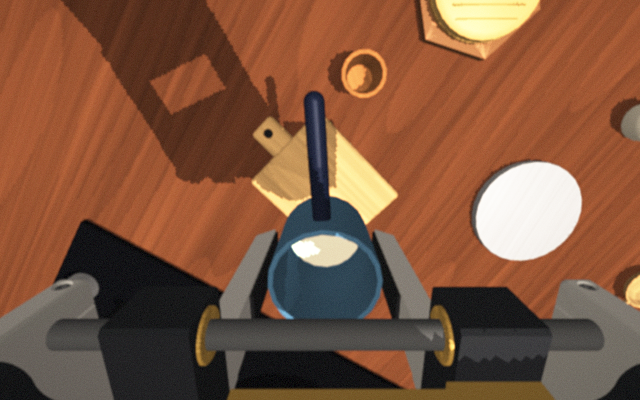

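The pot is held (rim 325,275), handle up. The board lies beneath it, and its rectangle's centre comes to about (438,-246), so the pot goes straight down.

send_rows:
  series:
    - [[0, 0, -40], 0, 1]
    - [[0, 0, -40], 0, 1]
    - [[0, 0, -22], 0, 1]
    - [[0, 0, -10], 0, 1]
    - [[0, 0, -5], 0, 1]
    - [[0, 0, -2], 0, 1]
    - [[0, 0, 0], 0, 1]
    - [[0, 0, 0], 0, 1]

```text
clock: 9.55
eef_pos: [438.1, -246.3, 137.6]
eef_rot: [3.141, 0.001, 2.147]
wrist_force: [-0.4, 0.1, -1.7]
finger_gap: 60.7
finger_force: 20.0
```

send_rows:
  series:
    - [[0, 0, -1], 0, 1]
    - [[0, 0, -0.6], 0, 1]
    - [[0, 0, 0], 0, 1]
    - [[0, 0, 0], 0, 0.2]
    - [[0, 0, 0], 0, -0.2]
    - [[0, 0, 0], 0, -0.6]
    - [[0, 0, 0], 0, -1]
    - [[0, 0, 0], 0, -1]
    - [[0, 0, 10], 0, -1]
    - [[0, 0, 30], 0, -1]
    - [[0, 0, 40], 0, -1]
    - [[0, 0, 40], 0, -1]

```text
clock: 10.75
eef_pos: [437.5, -245.9, 257.0]
eef_rot: [-3.141, -0.0, 2.146]
wrist_force: [-0.1, -0.0, 0.2]
finger_gap: 93.9
finger_force: 0.0
```

send_rows:
  series:
    - [[15, 25, 20], 0, -1]
    - [[25, 40, 20], 0, -1]
    - [[25, 40, 20], 0, -1]
    - [[25, 40, 20], 0, -1]
    - [[25, 40, 0], 0, -1]
    - [[25, 40, 0], 0, -1]
    - [[25, 40, 0], 0, -1]
    - [[25, 40, 0], 0, -1]
    - [[23, 40, 0], 0, -1]
    - [[0, 32, 0], 0, -1]
    - [[0, 0, 0], 0, -1]
    - [[0, 0, 0], 0, -1]

```text
clock: 11.95
eef_pos: [648.7, 128.3, 334.0]
eef_rot: [-3.142, 0.0, 2.148]
wrist_force: [0.3, -0.8, -0.3]
finger_gap: 93.5
finger_force: 0.0
```

```bash
python3 -c "
from h import *
p=look('top',['pot'],'t4')
p=look('wrist',['funnel','tile'],'w4');place(p,['tile','plate'])"
```

```text
tcp [648.7 128.3 334. ] yaw 123.0 t 11.9 j6 -0.44
cam [ 376.   90. 1275.] axis [ 0.08 -0.03 -1.  ]
  pot 0.97 [ 436.3 -249.9   14.7] [422. 222.]
tcp [648.8 127.  334.1] yaw 122.9 t 12.1 j6 -0.44
cam [603. 197. 417.] axis [ 0.15 -0.24 -0.96]
 M tile 0.56 cen [654.5 128.9] rect [654.6 128.8] [110.4 111.8] 79 circ [655.3 128.5] 75.7 box 275 119 386 227
 M plate 0.76 cen [ 660.  -112.3] rect [ 654.1 -108.5] [76. 67.] 33 circ [ 658.2 -117.6] 43.5 box 224 281 272 319
 M plate 0.69 cen [ 398.2 -221.3] rect [ 398.7 -214. ] [139.9  70.3] 41 circ [ 413.  -231.1] 70.8 box 24 253 117 297
```

View pics/w4.png

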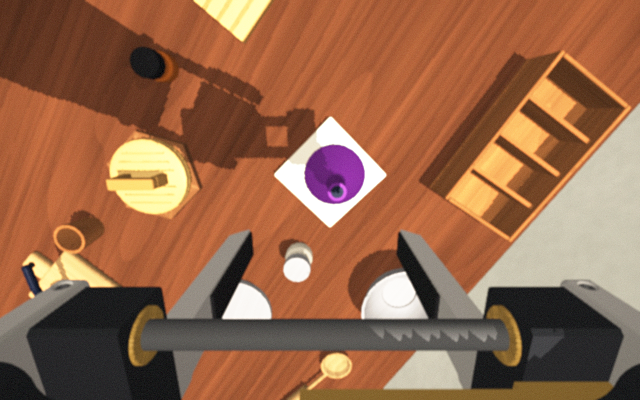

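The funnel stands on the tile with its spout top at about (337,191), and the gripper hovers nearly above it. Next I'll compute the spout position.

```bash
python3 -c "
from h import *
for n in ['wrist','top']:
    p=camera(n)
    if n=='wrist': print('spout',plane(p,[[337,191]],104))
    for d in spot_point('funnel',p)[:2]: print(d['confidence'],w(p,d['point']))
    hsv=cv2.cvtColor(p['color'],cv2.COLOR_BGR2HSV); m=cv2.inRange(hsv,(130,90,20),(165,255,255)); m=cv2.morphologyEx(m,cv2.MORPH_OPEN,np.ones((3,3),np.uint8))
    c=max(cv2.findContours(m,0,1)[0],key=cv2.contourArea); h=cv2.convexHull(plane(p,c,13).astype(np.float32)); print(cv2.fitEllipse(h),cv2.minEnclosingCircle(h))
    if n=='wrist': print('spout',plane(p,[[337,191]],104))
"
```

```text
spout [[659.06112409 134.17770119]]
0.89 [658.45703128 136.51236015  13.55735195]
((659.3335571289062, 132.75509643554688), (80.32061004638672, 81.27207946777344), 61.28350067138672) ((659.4026489257812, 132.9853973388672), 40.804962158203125)
spout [[659.06112409 134.17770119]]Traceback (most recent call last):
  File "<string>", line 8, in <module>
    c=max(cv2.findContours(m,0,1)[0],key=cv2.contourArea); h=cv2.convexHull(plane(p,c,13).astype(np.float32)); print(cv2.fitEllipse(h),cv2.minEnclosingCircle(h))
ValueError: max() iterable argument is empty
```

send_rows:
  series:
    - [[10, 6.5, 0], 0, -1]
    - [[0, 0, -30], 0, -1]
    - [[0, 0, -40], 0, -1]
    - [[0, 0, -40], 0, -1]
    - [[0, 0, -30], 0, -1]
    - [[0, 0, -20], 0, -1]
    - [[0, 0, -8], 0, -1]
    - [[0, 0, 0], 0, -1]

```text
clock: 13.3
eef_pos: [658.8, 134.4, 164.9]
eef_rot: [-3.14, -0.001, 2.146]
wrist_force: [-0.2, -0.9, 0.9]
finger_gap: 94.2
finger_force: 0.0
```

send_rows:
  series:
    - [[0, 0, 0], 0, 0]
    - [[0, 0, 0], 0, 0.3]
    - [[0, 0, 0], 0, 0.6]
    - [[0, 0, 0], 0, 1]
    - [[0, 0, 0], 0, 1]
    - [[0, 0, 0], 0, 1]
    - [[0, 0, 0], 0, 1]
    - [[0, 0, 0], 0, 1]
    - [[0, 0, 0], 0, 1]
    - [[0, 0, 0], 0, 1]
  squeeze: 10

```text
clock: 14.3
eef_pos: [658.9, 134.5, 165.6]
eef_rot: [-3.142, 0.0, 2.147]
wrist_force: [-0.1, -0.5, -0.8]
finger_gap: 19.9
finger_force: 10.0
```

send_rows:
  series:
    - [[0, 0, 10], 0, 1]
    - [[0, 0, 30], 0, 1]
    - [[0, 0, 40], 0, 1]
    - [[0, -8, 30], 0, 1]
    - [[-1, -30, 0], 0, 1]
    - [[-2, -40, 0], 0, 1]
    - [[-2, -40, 0], 0, 1]
    - [[-2, -40, 0], 0, 1]
    - [[-2, -40, 0], 0, 1]
    - [[-2, -40, 0], 0, 1]
    - [[0, -30, 0], 0, 1]
    - [[0, -10, 0], 0, 1]

```text
clock: 15.5
eef_pos: [647.6, -146.4, 276.3]
eef_rot: [3.141, 0.001, 2.144]
wrist_force: [-0.4, -0.4, -1.2]
finger_gap: 19.8
finger_force: 10.0
```

```bash
python3 -c "
from h import *
p=look('wrist',['funnel','plate'],'w5');place(p,['plate'])"
```

```text
tcp [ 647.6 -146.4  276.3] yaw 122.8 t 15.5 j6 -0.85
cam [601. -77. 359.] axis [ 0.15 -0.24 -0.96]
  funnel 0.7 [ 646.  -146.1  124.4] [324. 214.]
  plate 0.76 [ 644.3 -141.7    2.5] [325. 177.]
 M plate 0.77 cen [ 640.4 -127.4] rect [ 638.2 -122.9] [119.3  71.7] 28 circ [ 649.2 -143.6] 59.8 box 278 132 379 197
 M plate 0.58 cen [ 433.8 -241.2] rect [ 423.3 -242. ] [111.6 162.4] 78 circ [ 430.7 -242.7] 89.0 box 49 84 201 225
```

View pics/w5.png

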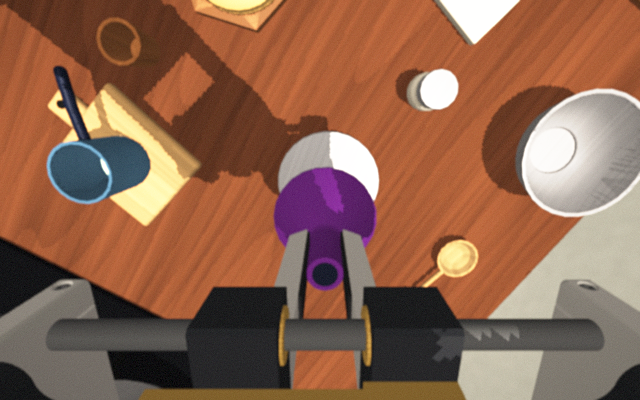

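The funnel is held upright (mouth centre 324,214) above the plate at (328,175). I'll nudge it and lower.

send_rows:
  series:
    - [[0.8, 2.8, 0], 0, 1]
    - [[0, 0, -30], 0, 1]
    - [[0, 0, -40], 0, 1]
    - [[0, 0, -25], 0, 1]
    - [[0, 0, -10], 0, 1]
    - [[0, 0, -4], 0, 1]
    - [[0, 0, -1], 0, 1]
    - [[0, 0, 0], 0, 1]
    - [[0, 0, 0], 0, 1]

```text
clock: 16.6
eef_pos: [649.1, -140.7, 166.9]
eef_rot: [3.14, 0.001, 2.146]
wrist_force: [1.0, -0.1, -0.8]
finger_gap: 19.8
finger_force: 10.0
```

send_rows:
  series:
    - [[-0.8, -2.8, 0], 0, 1]
    - [[0, 0, -0.9], 0, 1]
    - [[0, 0, 0], 0, 1]
    - [[0, 0, 0], 0, 1]

```text
clock: 17.0
eef_pos: [648.1, -143.9, 165.4]
eef_rot: [3.141, 0.001, 2.146]
wrist_force: [-1.1, -1.5, 5.8]
finger_gap: 19.7
finger_force: 10.0
```

send_rows:
  series:
    - [[0, 0, 0], 0, 0.6]
    - [[0, 0, 0], 0, 0.3]
    - [[0, 0, 0], 0, 0]
    - [[0, 0, 0], 0, -0.5]
    - [[0, 0, 0], 0, -1]
    - [[0, 0, 0], 0, -1]
    - [[0, 0, 0], 0, -1]
    - [[0, 0, 10], 0, -1]
    - [[0, 0, 40], 0, -1]
    - [[0, 0, 45], 0, -1]
    - [[0, 0, 45], 0, -1]
    - [[-10, 18, 25], 0, -1]

```text
clock: 18.2
eef_pos: [638.2, -126.7, 334.5]
eef_rot: [3.138, 0.004, 2.145]
wrist_force: [-0.8, -0.1, -0.1]
finger_gap: 93.4
finger_force: 0.0
```

send_rows:
  series:
    - [[-22, 38, 0], 0, -1]
    - [[-22, 39, 0], 0, -1]
    - [[-22, 39, 0], 0, -1]
    - [[-22, 39, 0], 0, -1]
    - [[-22, 39, 0], 0, -1]
    - [[-22, 39, 0], 0, -1]
    - [[-22, 39, 0], 0, -1]
    - [[-22, 39, 0], 0, -1]
    - [[-22, 39, 0], 0, -1]
    - [[-22, 39, 0], 0, -1]
    - [[-2, 8, 0], 0, -1]
    - [[0, 0, 0], 0, -1]

```text
clock: 19.4
eef_pos: [415.5, 272.4, 330.4]
eef_rot: [3.141, 0.0, 2.149]
wrist_force: [0.5, -0.7, 0.7]
finger_gap: 94.2
finger_force: 0.0
```

```bash
python3 -c "
from h import *
p=look('top',['funnel','jar'],'t6');place(p,['plate'])
p=look('wrist',['jar'],'w6');place(p,['rack']);place(p,['jar'],97)"
```

```text
tcp [415.5 272.4 330.4] yaw 123.1 t 19.4 j6 -0.07
cam [ 376.   90. 1275.] axis [ 0.08 -0.03 -1.  ]
  funnel 0.73 [ 649.4 -145.2   16.8] [387. 147.]
  jar 0.63 [416.1 264.7  12.5] [242. 225.]
  jar 0.59 [288. 383.   2.] [198. 269.]
  jar 0.53 [ 4.651e+02  4.122e+02 -3.000e-01] [191. 207.]
  jar 0.52 [278.1 191.2   3.2] [266. 274.]
 M plate 0.98 cen [ 648.8 -145. ] rect [ 648.5 -146. ] [117.5 119.8] 2 circ [ 648.  -145.7] 61.0 box 366 128 408 169
 M plate 0.21 cen [418.8 257.7] rect [420.3 256.5] [54.7 23.9] 28 circ [417.3 262.1] 27.3 box 238 216 250 234
tcp [416.6 270.5 329.9] yaw 122.9 t 19.6 j6 -0.07
cam [370. 340. 412.] axis [ 0.15 -0.24 -0.96]
  jar 0.97 [419.1 269.8  16.7] [327. 177.]
  jar 0.84 [471.  413.   -0.9] [419. 105.]
  jar 0.68 [263.5 279.5  -4.7] [232. 105.]
  jar 0.67 [275.  193.   -0.5] [210. 164.]
 M rack 0.86 cen [415.4 271. ] rect [415.7 270.9] [111.7 131.3] 83 circ [415.2 271.2] 83.1 box 264 111 387 230
 M rack 0.44 cen [ 431.8 -187.5] rect [ 431.2 -187.2] [24.6  9. ] 33 circ [ 433.1 -190. ] 12.3 box 182 395 197 400
 M jar 0.95 cen [290.7 208.4] rect [290.8 208.8] [79.3 51.1] 55 circ [289.8 209.6] 39.9 box 161 148 232 204
 M jar 0.86 cen [299.2 376.7] rect [299.2 372.9] [74.7 62.1] 33 circ [294.4 375.2] 42.4 box 240 0 321 74
```

View pics/w6.png

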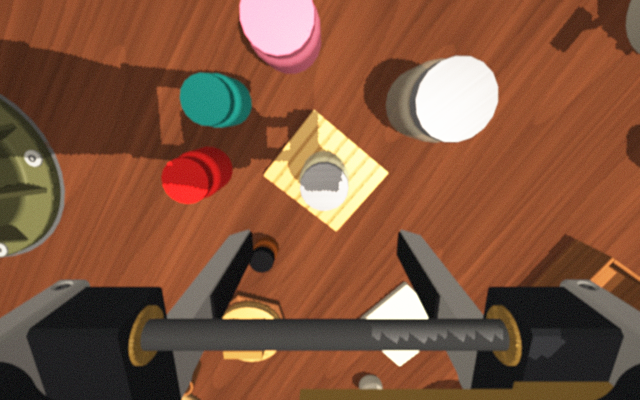

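The wrist view shows the small glass jar with its steel cap (324,186) on the rack. The larger clear jar is at (450,98), with red and teal jars at (197,175) and (213,98). I'll locate the cap.

```bash
python3 -c "
from h import *
p=camera('wrist'); print(p['fx'],plane(p,[[324,186],[300,186],[348,186],[324,209]],97).round(1))"
```

```text
299.6051535584532 [[412.  274.3]
 [390.2 260.1]
 [433.8 288.4]
 [426.2 252.2]]
```

send_rows:
  series:
    - [[-1.5, 1, 0], 0, -1]
    - [[0, 0, -35], 0, -1]
    - [[0, 0, -40], 0, -1]
    - [[0, 0, -40], 0, -1]
    - [[0, 0, -35], 0, -1]
    - [[0, 0, -25], 0, -1]
    - [[0, 0, -12], 0, -1]
    - [[0, 0, -3], 0, -1]
    - [[0, 0, 0], 0, -1]

```text
clock: 20.75
eef_pos: [414.8, 272.7, 140.4]
eef_rot: [3.141, 0.0, 2.146]
wrist_force: [0.6, -0.7, 0.0]
finger_gap: 93.8
finger_force: 0.0
```

send_rows:
  series:
    - [[0, 0, 0], 0, 0]
    - [[0, 0, 0], 0, 0.5]
    - [[0, 0, 0], 0, 1]
    - [[0, 0, 0], 0, 1]
    - [[0, 0, 0], 0, 1]
    - [[0, 0, 0], 0, 1]
    - [[0, 0, 0], 0, 1]
  squeeze: 20

```text
clock: 21.45
eef_pos: [414.5, 272.5, 139.9]
eef_rot: [3.141, 0.0, 2.146]
wrist_force: [-0.8, -1.6, 5.3]
finger_gap: 59.6
finger_force: 20.0
```

send_rows:
  series:
    - [[0, 0, 10], 0, 1]
    - [[0, 0, 30], 0, 1]
    - [[0, 0, 40], 0, 1]
    - [[10, -6, 30], 0, 1]
    - [[32, -20, 0], 0, 1]
    - [[35, -21, 0], 0, 1]
    - [[35, -21, 0], 0, 1]
    - [[35, -21, 0], 0, 1]
    - [[35, -21, 0], 0, 1]
    - [[35, -21, 0], 0, 1]
    - [[21, -12, 0], 0, 1]
    - [[0, 0, 0], 0, 1]

```text
clock: 22.65
eef_pos: [654.0, 127.4, 249.0]
eef_rot: [-3.141, -0.0, 2.144]
wrist_force: [-0.7, 0.3, -2.7]
finger_gap: 59.5
finger_force: 20.0
```

```bash
python3 -c "
from h import *
p=look('wrist',['jar','tile'],'w7');place(p,['tile'])"
```

```text
tcp [654.  127.4 249. ] yaw 122.8 t 22.6 j6 -0.44
cam [608. 197. 331.] axis [ 0.15 -0.24 -0.96]
  jar 0.88 [657.1 129.3 123.1] [331. 227.]
  tile 0.77 [ 6.517e+02  1.342e+02 -5.000e-01] [327. 181.]
 M tile 0.93 cen [649.  138.7] rect [654.3 129.7] [110.5 111. ] 78 circ [653.9 130.7] 74.4 box 260 117 396 217
```

View pics/w7.png

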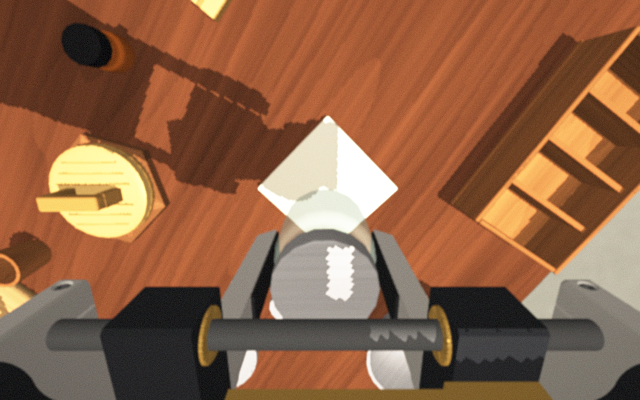

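The jar is held with its cap around (325,275), centred on the tile beneath it. Lowering now.

send_rows:
  series:
    - [[0, 1, -20], 0, 1]
    - [[0, 0, -35], 0, 1]
    - [[0, 0, -30], 0, 1]
    - [[0, 0, -14], 0, 1]
    - [[0, 0, -6], 0, 1]
    - [[0, 0, -2.5], 0, 1]
    - [[0, 0, 0], 0, 1]
    - [[0, 0, 0], 0, 1]

```text
clock: 23.65
eef_pos: [652.8, 130.6, 143.6]
eef_rot: [3.14, 0.001, 2.147]
wrist_force: [-0.6, -0.2, -2.8]
finger_gap: 59.8
finger_force: 20.0
```

send_rows:
  series:
    - [[0.5, -1, -2], 0, 1]
    - [[0, 0, -1], 0, 1]
    - [[0, 0, -0.6], 0, 1]
    - [[0, 0, 0], 0, 1]
    - [[0, 0, 0], 0, 1]

```text
clock: 24.15
eef_pos: [653.2, 129.3, 140.0]
eef_rot: [3.141, 0.001, 2.146]
wrist_force: [-3.4, -1.4, 7.6]
finger_gap: 59.6
finger_force: 20.0
```

send_rows:
  series:
    - [[0, 0, 0], 0, 0.2]
    - [[0, 0, 0], 0, -0.2]
    - [[0, 0, 0], 0, -0.6]
    - [[0, 0, 0], 0, -1]
    - [[0, 0, 0], 0, -1]
    - [[0, 0, 0], 0, -1]
    - [[0, 0, 10], 0, -1]
    - [[0, 0, 35], 0, -1]
    - [[0, 0, 45], 0, -1]
    - [[0, 0, 45], 0, -1]
    - [[0, 0, 40], 0, -1]
    - [[0, 0, 0], 0, -1]

```text
clock: 25.35
eef_pos: [653.6, 129.7, 321.1]
eef_rot: [3.132, 0.004, 2.147]
wrist_force: [0.4, -0.2, 0.3]
finger_gap: 94.1
finger_force: 0.0
```

send_rows:
  series:
    - [[-15, -10, 0], -7.9, -1]
    - [[-18, -12, 0], -7.9, -1]
    - [[-18, -12, 0], -7.9, -1]
    - [[-18, -12, 0], -7.9, -1]
    - [[-18, -12, 0], -7.9, -1]
    - [[-18, -12, 0], -7.9, -1]
    - [[-18, -12, 0], -7.9, -1]
    - [[-18, -12, 0], -7.9, -1]
    - [[-18, -12, 0], -7.9, -1]
    - [[-18, -12, 0], -7.9, -1]
    - [[-18, -12, 0], -7.9, -1]
    - [[0, 0, 0], 0, -1]

```text
clock: 26.55
eef_pos: [456.6, -1.3, 313.9]
eef_rot: [3.141, -0.0, 0.625]
wrist_force: [-1.2, 0.6, 0.7]
finger_gap: 93.9
finger_force: 0.0
```

```bash
python3 -c "
from h import *
p=look('top',['jar','steamer_lid'],'t8')
p=look('wrist',['steamer_lid','trivet'],'w8');place(p,['trivet']);place(p,['steamer_lid'],34)"
```

```text
tcp [456.6  -1.3 313.9] yaw 35.8 t 26.6 j6 0.86
cam [ 376.   90. 1275.] axis [ 0.08 -0.03 -1.  ]
  jar 0.81 [468.4 414.1  -1.5] [190. 206.]
  jar 0.77 [263.6 282.5  -0.5] [234. 279.]
  jar 0.68 [287.4 382.5   1.1] [199. 270.]
  jar 0.68 [280.8 192.5   0.3] [266. 273.]
  steamer_lid 0.47 [452.9   0.9  15.1] [335. 214.]
tcp [ 4.583e+02 -3.000e-01  3.138e+02] yaw 36.2 t 26.7 j6 0.86
cam [524.  49. 396.] axis [-0.23 -0.17 -0.96]
  steamer_lid 0.57 [457.2   3.   14. ] [323. 175.]
 M trivet 0.85 cen [451.7  -5.2] rect [452.1  -4.6] [113.2 124.9] 46 circ [451.7  -4.1] 63.9 box 279 135 373 225
 M steamer_lid 0.75 cen [453.6  -0.8] rect [ 4.538e+02 -4.000e-01] [99.1 97.4] 36 circ [454.  -1.] 50.3 box 284 142 363 221
```

View pics/w8.png

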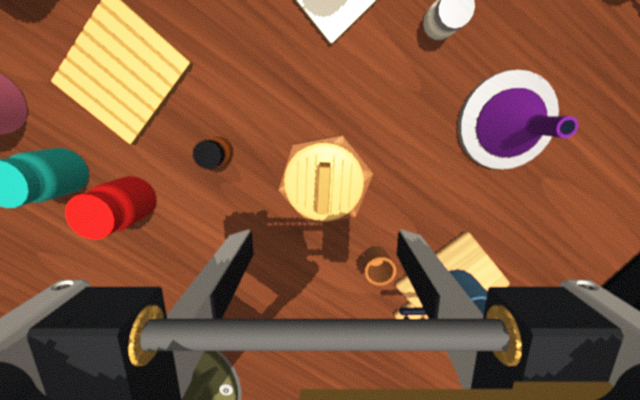

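The bar runs vertically at (324,188), square to the closing line. A small copper cup sits at (379,268), so I'll check finger clearance.

```bash
python3 -c "
from h import *
p=camera('wrist'); print(plane(p,[[324,163],[324,212],[316,188],[332,188],[324,188]],68).round(1)); print(plane(p,[[379,268]],30))
y=np.radians(36); 
print([np.array([457,0])+s*60*np.array([-np.sin(y),np.cos(y)]) for s in(1,-1)])"
```

```text
[[ 4.785e+02  1.640e+01]
 [ 4.325e+02 -1.720e+01]
 [ 4.502e+02  6.900e+00]
 [ 4.609e+02 -7.700e+00]
 [ 4.556e+02 -4.000e-01]]
[[ 400.97746182 -133.23824546]]
[array([421.73288486,  48.54101966]), array([492.26711514, -48.54101966])]
```

send_rows:
  series:
    - [[-1.5, 0, -20], 0, -1]
    - [[0, 0, -40], 0, -1]
    - [[0, 0, -40], 0, -1]
    - [[0, 0, -35], 0, -1]
    - [[0, 0, -22], 0, -1]
    - [[0, 0, -12], 0, -1]
    - [[0, 0, -4], 0, -1]
    - [[0, 0, 0], 0, -1]

```text
clock: 27.8
eef_pos: [456.7, -0.5, 140.9]
eef_rot: [3.141, -0.0, 0.63]
wrist_force: [-0.6, -0.2, 0.5]
finger_gap: 94.1
finger_force: 0.0
```

send_rows:
  series:
    - [[0, 0, 0], 0, 0]
    - [[0, 0, 0], 0, 0.3]
    - [[0, 0, 0], 0, 0.6]
    - [[0, 0, 0], 0, 1]
    - [[0, 0, 0], 0, 1]
    - [[0, 0, 0], 0, 1]
    - [[0, 0, 0], 0, 1]
    - [[0, 0, 0], 0, 1]
    - [[0, 0, 0], 0, 1]
    - [[0, 0, 0], 0, 1]
  squeeze: 15

```text
clock: 28.8
eef_pos: [456.4, -0.5, 140.6]
eef_rot: [-3.142, 0.0, 0.63]
wrist_force: [-0.3, 1.3, 0.3]
finger_gap: 17.8
finger_force: 0.0
```

send_rows:
  series:
    - [[0, 0, 0], 0, 1]
    - [[0, 0, 0], 0, 1]
    - [[0, 0, 0], 0, 1]

```text
clock: 29.1
eef_pos: [456.4, -0.5, 140.6]
eef_rot: [-3.142, 0.0, 0.63]
wrist_force: [0.6, 0.3, -0.5]
finger_gap: 14.0
finger_force: 14.9
```

send_rows:
  series:
    - [[0, 0, 10], 0, 1]
    - [[0, 0, 30], 0, 1]
    - [[0, 0, 40], 0, 1]
    - [[-1, 6, 20], 0, 1]
    - [[-5, 33, 0], 0, 1]
    - [[-6, 40, 0], 0, 1]
    - [[-6, 40, 0], 0, 1]
    - [[-6, 40, 0], 0, 1]
    - [[-6, 40, 0], 0, 1]
    - [[-6, 40, 0], 0, 1]
    - [[-5, 32, 0], 0, 1]
    - [[0, 0, 0], 0, 1]

```text
clock: 30.3
eef_pos: [414.6, 273.3, 241.2]
eef_rot: [-3.141, -0.001, 0.633]
wrist_force: [-0.2, 0.0, 0.0]
finger_gap: 13.9
finger_force: 15.0
```

```bash
python3 -c "
from h import *
p=look('wrist',['steamer_lid','rack'],'w9');place(p,['rack']);z=12+read_state()['eef_pos'][2]-140.6;place(p,['steamer_lid'],z+10)
p=look('scene',['jar','funnel','pot'],'s9')"
```

```text
tcp [414.6 273.3 241.2] yaw 36.3 t 30.3 j6 1.45
cam [480. 322. 324.] axis [-0.23 -0.17 -0.96]
  steamer_lid 0.96 [415.1 270.8 115.2] [329. 226.]
 M rack 0.9 cen [433.8 282.1] rect [416.  271.7] [111.5 130.3] 84 circ [416.  271.8] 83.5 box 251 109 406 207
 M steamer_lid 0.77 cen [408.3 269.8] rect [409.2 270.9] [103.5 102.6] 71 circ [405.8 269.2] 56.7 box 255 164 396 308
tcp [415.7 269.6 240.9] yaw 36.0 t 30.6 j6 1.44
cam [1322.  456.  956.] axis [-0.65 -0.3  -0.7 ]
  jar 0.84 [282.3 383.8   1.4] [444. 206.]
  jar 0.79 [651.5 129.7   8.9] [308. 267.]
  jar 0.79 [467.2 410.3   0.7] [437. 255.]
  jar 0.72 [256.6 284.4   0.8] [413. 191.]
  funnel 0.58 [ 646.2 -142.1    9.3] [218. 231.]
  pot 0.88 [ 434.8 -246.     9.6] [228. 173.]
  pot 0.37 [ 437.5 -249.    -2.6] [227. 176.]
```

View pics/w9.png

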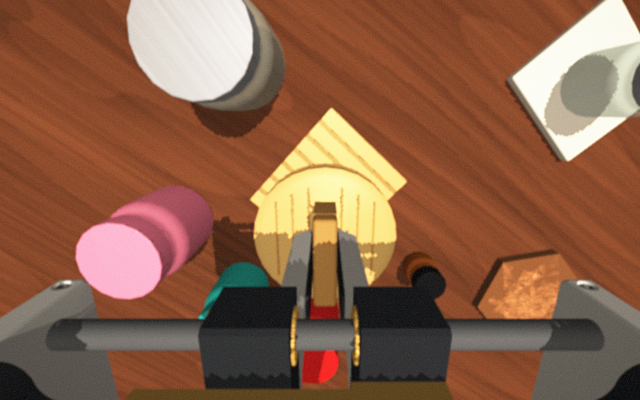

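The lid (325,232) is held level above the rack (329,170) and looks centred. Lowering now.

send_rows:
  series:
    - [[0, 0, -25], 0, 1]
    - [[0, 0, -35], 0, 1]
    - [[0, 0, -22], 0, 1]
    - [[0, 0, -10], 0, 1]
    - [[0, 0, -4], 0, 1]
    - [[0, 0, -2], 0, 1]
    - [[0, 0, 0], 0, 1]
    - [[0, 0, 0], 0, 1]

```text
clock: 31.55
eef_pos: [415.7, 270.7, 143.4]
eef_rot: [3.141, -0.001, 0.63]
wrist_force: [-0.1, -0.5, -0.9]
finger_gap: 13.9
finger_force: 15.0
```

send_rows:
  series:
    - [[0, 0, -1.5], 0, 1]
    - [[0, 0, -1], 0, 1]
    - [[0, 0, -0.5], 0, 1]
    - [[0, 0, 0], 0, 1]

```text
clock: 31.95
eef_pos: [415.6, 270.6, 140.6]
eef_rot: [3.141, -0.001, 0.63]
wrist_force: [-4.5, -3.1, 11.8]
finger_gap: 13.8
finger_force: 15.0
```

send_rows:
  series:
    - [[0, 0, 0], 0, 0.6]
    - [[0, 0, 0], 0, 0.3]
    - [[0, 0, 0], 0, 0]
    - [[0, 0, 0], 0, -0.5]
    - [[0, 0, 0], 0, -1]
    - [[0, 0, 0], 0, -1]
    - [[0, 0, 0], 0, -1]
    - [[0, 0, 10], 0, -1]
    - [[0, 0, 35], 0, -1]
    - [[0, 0, 45], 0, -1]
    - [[0, 0, 45], 0, -1]
    - [[0, 0, 40], 0, -1]

```text
clock: 33.15
eef_pos: [415.1, 270.4, 317.8]
eef_rot: [3.141, -0.002, 0.63]
wrist_force: [0.6, 0.3, -0.6]
finger_gap: 94.3
finger_force: 0.0
```

send_rows:
  series:
    - [[0, -30, 0], 7.25, -1]
    - [[2, -45, 0], 7.25, -1]
    - [[2, -45, 0], 7.25, -1]
    - [[2, -45, 0], 7.25, -1]
    - [[2, -45, 0], 7.25, -1]
    - [[2, -45, 0], 7.25, -1]
    - [[2, -45, 0], 7.25, -1]
    - [[2, -45, 0], 7.25, -1]
    - [[2, -45, 0], 7.25, -1]
    - [[2, -45, 0], 7.25, -1]
    - [[2, -45, 0], 7.25, -1]
    - [[2, -38, 0], 7.25, -1]

```text
clock: 34.35
eef_pos: [437.0, -238.1, 315.5]
eef_rot: [3.141, 0.001, 2.12]
wrist_force: [0.8, 1.0, 0.1]
finger_gap: 94.0
finger_force: 0.0
```

```bash
python3 -c "
from h import *
p=look('wrist',['pot'],'w10');place(p,['trivet'])
p=look('top',['pot','steamer_lid'],'t10')"
```

```text
tcp [ 437.  -238.1  315.5] yaw 121.5 t 34.4 j6 -1.12
cam [ 393. -167.  398.] axis [ 0.15 -0.24 -0.96]
  pot 0.73 [ 437.5 -249.2   10.6] [321. 184.]
 M trivet 0.79 cen [461.2 -22.1] rect [464.5 -26.7] [123.3  72.7] 31 circ [452.6  -7.3] 63.1 box 390 0 497 71
tcp [ 437.1 -237.4  314.9] yaw 121.1 t 34.5 j6 -1.11
cam [ 376.   90. 1275.] axis [ 0.08 -0.03 -1.  ]
  pot 0.75 [ 435.8 -250.2   16.8] [422. 222.]
  steamer_lid 0.74 [412.5 273.8  15.8] [238. 226.]
  steamer_lid 0.64 [ 647.4 -148.5   14.4] [388. 148.]
```

View pics/w10.png

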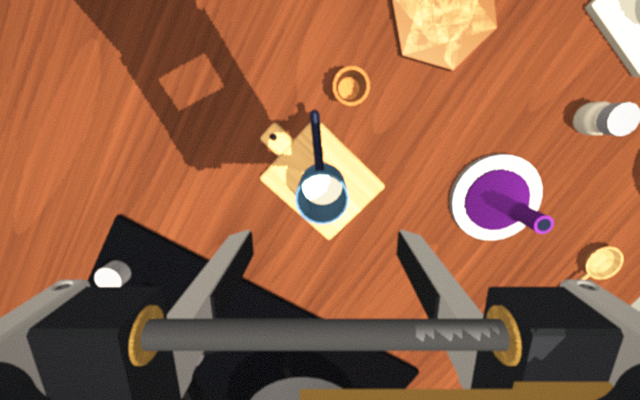

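The pot (321,192) stands on the board, handle up, and the trivet at (445,30) is free. Settling above the pot.

send_rows:
  series:
    - [[0, -9, 0], 1.5, -1]
    - [[0, 0, -30], 0, -1]
    - [[0, 0, -40], 0, -1]
    - [[0, 0, 0], 0, -1]
    - [[0, 0, 0], 0, -1]

```text
clock: 35.15
eef_pos: [437.9, -244.3, 245.8]
eef_rot: [3.142, -0.0, 2.142]
wrist_force: [0.1, -0.0, 0.7]
finger_gap: 94.0
finger_force: 0.0
```

send_rows:
  series:
    - [[-0.5, -3, 0], 0, -1]
    - [[0, 0, -40], 0, -1]
    - [[0, 0, -40], 0, -1]
    - [[0, 0, -20], 0, -1]
    - [[0, 0, -9.5], 0, -1]
    - [[0, 0, 0], 0, -1]
    - [[0, 0, 0], 0, 0]
    - [[0, 0, 0], 0, 0.5]
    - [[0, 0, 0], 0, 1]
    - [[0, 0, 0], 0, 1]
    - [[0, 0, 0], 0, 1]
    - [[0, 0, 0], 0, 1]
  squeeze: 20

```text
clock: 36.35
eef_pos: [437.2, -248.0, 135.6]
eef_rot: [3.141, 0.001, 2.142]
wrist_force: [-1.0, 0.9, 7.3]
finger_gap: 60.7
finger_force: 20.0
```

send_rows:
  series:
    - [[0, 0, 0], 0, 1]
    - [[0, 0, 0], 0, 1]

```text
clock: 36.55
eef_pos: [437.2, -248.0, 135.6]
eef_rot: [3.141, 0.001, 2.142]
wrist_force: [0.2, 1.9, 6.6]
finger_gap: 60.9
finger_force: 20.0
```

send_rows:
  series:
    - [[0, 0, 10], 0, 1]
    - [[0, 0, 30], 0, 1]
    - [[0, 0, 40], 0, 1]
    - [[0, 0, 20], 0, 1]
    - [[2, 33, 0], 0, 1]
    - [[2, 40, 0], 0, 1]
    - [[3, 40, 0], 0, 1]
    - [[3, 40, 0], 0, 1]
    - [[2, 40, 0], 0, 1]
    - [[2, 35, 0], 0, 1]
    - [[1, 15, 0], 0, 1]
    - [[0, 0, 0], 0, 1]

```text
clock: 37.75
eef_pos: [451.9, -3.5, 235.5]
eef_rot: [-3.142, -0.0, 2.145]
wrist_force: [0.2, 0.3, -1.8]
finger_gap: 60.7
finger_force: 20.0
```

send_rows:
  series:
    - [[0, 0, 0], 0, 1]
    - [[0, 0, 0], 0, 1]

```text
clock: 37.95
eef_pos: [451.9, -5.8, 235.2]
eef_rot: [-3.141, 0.0, 2.141]
wrist_force: [-0.5, -0.0, -1.7]
finger_gap: 60.5
finger_force: 20.0
```

```bash
python3 -c "
from h import *
p=look('wrist',['pot'],'w11');place(p,['trivet'])
p=camera('top');place(p,['trivet'])"
```

```text
tcp [451.9  -5.8 235.2] yaw 122.7 t 38.0 j6 -0.66
cam [406.  64. 318.] axis [ 0.15 -0.24 -0.96]
  pot 0.77 [449.4  -7.8 115. ] [322. 231.]
 M trivet 0.9 cen [448.3   2.1] rect [445.6   5.5] [120.2  90.4] 32 circ [452.2  -4.7] 62.5 box 269 137 383 223
 M trivet 0.68 cen [693.9 137.8] rect [697.3 141.3] [148.6  71.8] 14 circ [700.1 130.8] 75.8 box 528 161 640 246
 M trivet 0.7 cen [440.4  23.2] rect [435.5  24.1] [90.7 38.4] 46 circ [442.3  17.9] 45.6 box 316 205 342 230
```

View pics/w11.png

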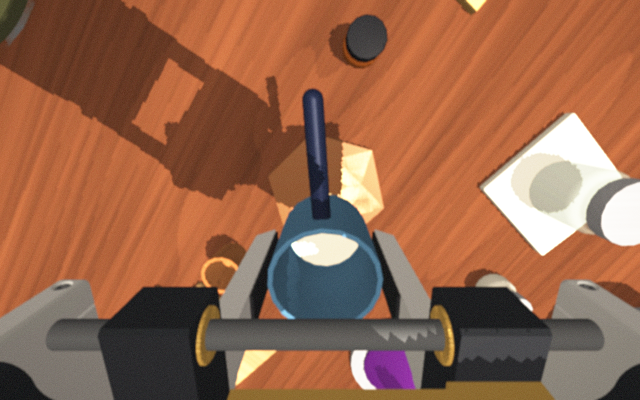

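The pot (325,270) hangs over the trivet (327,180), with the handle over free counter. Lowering from z 235.

send_rows:
  series:
    - [[0.5, 1, -20], 0, 1]
    - [[0, 0, -35], 0, 1]
    - [[0, 0, -25], 0, 1]
    - [[0, 0, -12], 0, 1]
    - [[0, 0, -4], 0, 1]
    - [[0, 0, -1.5], 0, 1]
    - [[0, 0, 0], 0, 1]
    - [[0, 0, 0], 0, 1]

```text
clock: 39.0
eef_pos: [452.9, -4.0, 138.5]
eef_rot: [3.14, 0.001, 2.142]
wrist_force: [-0.4, -0.3, -2.1]
finger_gap: 61.0
finger_force: 20.0
```

send_rows:
  series:
    - [[-0.5, -0.5, -1.5], 0, 1]
    - [[0, 0, -1], 0, 1]
    - [[0, 0, -0.5], 0, 1]
    - [[0, 0, 0], 0, 1]

```text
clock: 39.4
eef_pos: [452.2, -4.5, 135.6]
eef_rot: [3.141, 0.0, 2.142]
wrist_force: [-6.6, 0.3, 12.9]
finger_gap: 60.8
finger_force: 20.0
```

send_rows:
  series:
    - [[0, 0, 0], 0, 0.2]
    - [[0, 0, 0], 0, -0.2]
    - [[0, 0, 0], 0, -0.6]
    - [[0, 0, 0], 0, -1]
    - [[0, 0, 0], 0, -1]
    - [[0, 0, 0], 0, -1]
    - [[0, 0, 10], 0, -1]
    - [[0, 0, 35], 0, -1]
    - [[0, 0, 45], 0, -1]
    - [[0, 0, 45], 0, -1]
    - [[0, 0, 40], 0, -1]
    - [[0, 0, 0], 0, -1]

```text
clock: 40.6
eef_pos: [452.9, -4.5, 315.3]
eef_rot: [3.134, 0.006, 2.142]
wrist_force: [-0.3, -0.1, -0.7]
finger_gap: 93.9
finger_force: 0.0
```

send_rows:
  series:
    - [[0, -40, 10], 0, -1]
    - [[0, -40, 10], 0, -1]
    - [[0, -40, 10], 0, -1]
    - [[0, -40, 10], 0, -1]
    - [[0, -40, 0], 0, -1]
    - [[0, -40, 0], 0, -1]
    - [[0, -40, 0], 0, -1]
    - [[0, -40, 0], 0, -1]
    - [[0, 0, 0], 0, -1]
    - [[0, 0, 0], 0, -1]

```text
clock: 41.6
eef_pos: [451.7, -324.7, 348.9]
eef_rot: [-3.141, -0.001, 2.141]
wrist_force: [-0.2, -0.4, -0.7]
finger_gap: 94.2
finger_force: 0.0
```

```bash
python3 -c "
from h import *
p=look('top',T,'t12');place(p,['trivet','tile','plate','rack'])
p2=look('scene',['pot','jar','funnel','steamer_lid'],'s12')
a=cv2.resize(p['color'][110:260,200:460],None,fx=2.3,fy=2.3,interpolation=2);b=cv2.resize(p2['color'][140:300,180:440],None,fx=2.3,fy=2.3,interpolation=2)
b=b[:600-a.shape[0]];cv2.imwrite('pics/f.png',np.vstack([a,b]))"
```

```text
tcp [ 451.7 -324.7  348.9] yaw 122.7 t 41.6 j6 -1.26
cam [ 376.   90. 1275.] axis [ 0.08 -0.03 -1.  ]
  pot 0.66 [452.2  -8.5  14.5] [338. 214.]
  pot 0.51 [451.3  -7.5   0.8] [337. 215.]
  jar 0.9 [264.5 281.6   1.2] [234. 278.]
  jar 0.85 [652.4 124.   11.3] [293. 144.]
  jar 0.85 [468.5 412.1  -2. ] [191. 206.]
  jar 0.76 [279.8 190.8   0.9] [267. 274.]
  funnel 0.58 [ 649.  -145.    15.1] [386. 148.]
  steamer_lid 0.81 [412.1 270.9  12.2] [239. 226.]
  trivet 0.95 [450.  -10.3  -3.3] [338. 216.]
  tile 0.92 [655.3 125.7   6.2] [293. 143.]
  tile 0.73 [411.2 271.2  15. ] [239. 227.]
  plate 0.62 [450.4  -8.6  13.4] [338. 215.]
  plate 0.6 [ 650.3 -143.2   -2.3] [385. 148.]
  plate 0.28 [411.2 271.   14.3] [239. 227.]
  rack 0.74 [416.7 272.5   6.5] [239. 225.]
  board 0.77 [ 437.1 -246.4    1.7] [420. 222.]
 M trivet 0.88 cen [451.2  -7.2] rect [452.7  -8.2] [111.6 119.5] 43 circ [450.5  -6.1] 62.8 box 316 195 359 237
 M tile 0.37 cen [ 649.2 -148.1] rect [ 650.  -148.9] [79.4 79. ] 2 circ [ 648.  -147.5] 42.3 box 374 134 402 162
 M tile 0.27 cen [411.1 269.1] rect [411.3 269.7] [101.5  99.5] 65 circ [410.5 269.9] 52.8 box 222 209 259 246
 M plate 0.83 cen [ 648.3 -144.7] rect [ 648.5 -144.6] [117.9 116.7] 1 circ [ 648.8 -145.1] 60.4 box 366 128 407 169
 M rack 0.82 cen [414.9 269.7] rect [414.7 269.6] [111.2 130.4] 84 circ [414.3 269.5] 81.7 box 218 201 263 251
tcp [ 452.  -324.4  349.6] yaw 122.7 t 42.3 j6 -1.26
cam [1322.  456.  956.] axis [-0.65 -0.3  -0.7 ]
  pot 0.8 [451.4  -5.2  11.3] [296. 200.]
  jar 0.95 [277.2 193.1  -1.6] [382. 187.]
  jar 0.94 [651.7 128.8   6.8] [308. 267.]
  jar 0.72 [259.3 284.4  -1. ] [413. 192.]
  jar 0.63 [ 437.2 -248.1   -3.9] [227. 177.]
  funnel 0.89 [ 643.8 -141.5   11.1] [218. 230.]
  steamer_lid 0.56 [409.2 267.9  10.2] [392. 220.]
```

View pics/f.png

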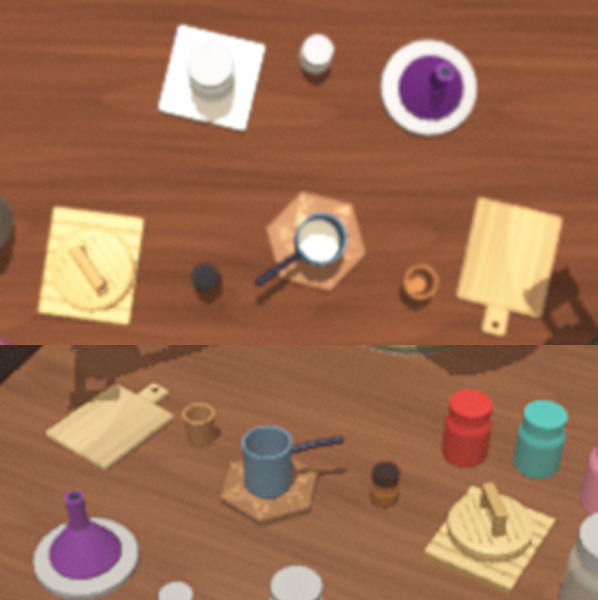

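```bash
python3 -c "
from cell import *
print(sign_off())"
```

```text
the job is handed in; nothing more can be done
None
```

All four things are on their own places (pot on trivet, jar on tile, funnel mouth down on plate, lid on rack) and the board is empty; the final pictures show them upright and, by my measurements, within about 6 mm of centre, the lid furthest off, and the job was handed in at about 42 s.

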